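Lift the stencil and hang the fresh tag

TASK

The clay tag on the stencilling stand is freshly decorated: lift the stencil plate by its handle straight up off the two dowels, keeping it level, and lay it down flat in the wash tray. Then take the empty S-hook off the drying rail, hook it through the hole in the overhanging end of the tag and hang the tag by that hook on the rail, so that it hangs quietly. Do not touch the tag with the gripper, and leave everything else where it is.

Things in the scene. Friction and masses are not known exactly. Their poses are not given: they have to be found in the camera images.
- stand: Fixed plywood stand, top 105 (x) by 190 mm (y), surface 60 mm above the table. Origin on the table midway below the two dowels, z up. The top spans x = -63 to 42 mm; the tag's holed end sticks out over its +x edge (away from the robot), with free space below it down to the table. Dowels: upright 8 mm steel pins at x = 0, y = -72 and +72 mm, tops 91.5 mm above the table.
- land_top (a point): Point on the stand midway between the dowels, 69.5 mm above the table: the height of the two aluminium lands (x -41 to 41, |y| 38 to 95 mm) that carry the stencil plate and flank the tag; a stop of the same height lies behind the tag at x -43 to -55 mm.
- stencil: Loose aluminium plate 84 (x) by 176 (y) by 5 mm, 0.3 kg, with small square windows, lying on the stand's lands, over the tag, axes as the stand's. Origin at the centre of its underside, z up. At y = -72 and +72 mm bosses 22 mm square, tops 13 mm above the underside, with 9.2 mm holes over the dowels: it must rise 22 mm, level, to come free.
- stencil_handle (a point): Centre of the stencil's wooden handle bar: 12 mm wide (x), 104 mm long (y), 12 mm high, centre 41 mm above the plate's underside, 30 mm free below the bar; two 10 mm posts at y = -46 and +46 mm carry it.
- tag: Loose flat clay tag, 8 mm thick, 95 g. Origin under the centre of its 80 (x) by 72 mm (y) body, z up; at +x it narrows to a 36 mm wide neck ending at x = 74 mm. It lies on the stand with about 2 mm play between lands and stop, axes as the stand's, underside 60 mm above the table; the neck overhangs by 32 mm. Lifted by its hole it tips up, far end sliding on the stand, then hangs.
- tag_hole (a point): Centre of the 14 mm through hole in the tag's neck, at x = 60 mm of the tag, 4 mm above its underside, 14 mm from the neck's end and 100 mm from the tag's far end.
- tray: Fixed shallow grey wash tray, 200 mm (x) by 260 mm (y) outside, walls 4 mm thick and 22 mm high, floor 4 mm thick. Origin at the centre of its underside on the table; z up.
- rail: Fixed horizontal steel drying rail, round bar 12 mm in diameter, 780 mm long along y, axis 290 mm above the table, a post at each end (y = -390 and +390 mm). Origin on the bar's axis at mid-length; x away from the robot, z up.
- hook: Loose empty S-hook of 5 mm steel wire, 32 g, 110 mm high, 32 mm wide, flat in its x-z plane, hanging across the rail: z up, x away from the robot. Origin at the centre of the upper bend, 4.7 mm below the rail's axis. Upper legs at x = -13.5 and +13.5 mm; +x leg: free end at z = -14.5 mm; -x leg runs down to z = -32 mm. Can be gripped across the legs (32 mm), the rail between the fingers.
- hook_top (a point): Inside of the hook's upper bend (inner radius 11 mm), 11 mm above the hook's origin; rests on top of the rail when hung. To unhook: raise the hook 31 mm (26 to 35 mm), so that the free end is above the rail and the slanting wire still below it, then draw it 50 mm towards the robot; to hang, the reverse.
- hook_bend (a point): Inside (lowest point) of the lower bend, 89 mm below the hook's origin; here the hung tag's hole rests. The bend's inner radius is 11 mm about z = -78 mm, open upwards; its leg at x = +13.5 mm is the shank, from which the wire slants up (z = -52 to -32 mm) to the upper -x leg; its leg at x = -13.5 mm is the free tip.
- hook_tip (a point): Upper end of the free tip of the lower hook, at x = -13.5, z = -64.5 mm of the hook. It points up: it goes through the tag's hole from below, the shank staying outside (beyond) the neck's end. Held 5 mm below the tag's underside, it can be moved in under the hole level, with 5 mm free below the slanting wire.
- bauble: round clay ornament, 72 mm across, already hanging on the rail on its own S-hook (one rigid piece; origin at the centre of that hook's upper bend, as for the loose hook). Leave it.
- house: house-shaped clay ornament, 50 mm wide, already hanging on the rail on its own S-hook (one rigid piece; origin as for the bauble). Leave it.
- slip_jar: closed jar 48 mm across and 62 mm high, standing between the stand and the tray; origin at the centre of its underside. Leave it.
- sponge: round sponge 60 mm across, 24 mm high, on the table near the robot; origin at the centre of its underside. Leave it.
- brush: wooden brush 190 mm long lying at the left side of the table; origin under its middle. Leave it.
- blank_disc: plain round clay blank with a small holed lug, 91 mm long, 8 mm thick, lying at the right side of the table; origin on its underside. Leave it.

How it is judged:
On the way, in this order (a step that is already met when the one before it is completed fails the run):
1. the stencil plate has come straight up off the dowels, level and still over the stand (z of stencil in the frame of stand above 0.0925 m and horizontal distance between stencil and stand below 0.025 m and angle between stencil's own z axis and vertical below 0.1 rad), for 0.05 s.
2. the stencil plate lies flat in the wash tray, let go (z of stencil in the frame of tray below 0.012 m and x of stencil in the frame of tray between -0.06 and 0.06 m and y of stencil in the frame of tray between -0.09 and 0.09 m and angle between stencil's own z axis and vertical below 0.06 rad and contact force between stencil and the fingers below 0.1 N and linear speed of stencil below 0.03 m/s), for 0.2 s.
3. the empty S-hook has been lifted off the rail by the gripper (contact force between hook and the fingers above 1 N and contact force between hook and rail below 0.1 N and z of hook_top in the frame of rail above 0.03 m), for 0.1 s.
4. the tag hangs by its hole from the held hook, clear of the stand (distance between tag_hole and hook_bend below 0.014 m and contact force between hook and the fingers above 1 N and contact force between tag and hook above 0.2 N and height (world z) of tag_hole above 0.13 m and contact force between tag and stand below 0.05 N), for 0.1 s.
At the end, for the whole second after the job is handed in: Stencil flat in the tray (tilt under 0.06 rad, centre within 60 mm in x, 90 mm in y); hook over the rail (inside of its upper bend within 12 mm of the bar across); tag hanging on edge from the lower bend (hole within 14 mm of hook_bend), swinging slower than 0.3 m/s; all let go (z of stencil in the frame of tray below 0.012 m and x of stencil in the frame of tray between -0.06 and 0.06 m and y of stencil in the frame of tray between -0.09 and 0.09 m and angle between stencil's own z axis and vertical below 0.06 rad and x of hook_top in the frame of rail between -0.012 and 0.012 m and z of hook_top in the frame of rail between -0.002 and 0.013 m and y of hook_top in the frame of rail between -0.36 and 0.36 m and distance between tag_hole and hook_bend below 0.014 m and contact force between tag and hook above 0.2 N and contact force between hook and rail above 0.2 N and angle between tag's own z axis and vertical between 1.2 and 1.94 rad and linear speed of tag below 0.3 m/s and contact force between each of stencil, hook and the fingers below 0.1 N); the robot touches nothing.
It fails at once if the stencil plate is tilted by more than 0.1 rad while it is still on the dowels (z of stencil in the frame of stand below 0.0925 m and horizontal distance between stencil and stand below 0.04 m and angle between stencil's own z axis and vertical above 0.1 rad).
It fails at once if the stencil plate is dropped into the tray from more than about 25 mm (contact force between stencil and the fingers below 0.05 N and horizontal distance between stencil and stand above 0.06 m and height (world z) of stencil above 0.03 m).
It fails at once if the gripper or arm touches the tag (contact force between tag and the fingers above 0.5 N or contact force between tag and the arm above 0.5 N).
It fails at once if another piece is pushed away by more than 30 mm (distance of any of bauble, house, slip_jar, sponge, brush, blank_disc from where it was at the start of the episode above 0.03 m).
It also fails if it takes over 72 s, if anything falls off the work surface, if the arm or the gripper's body presses on something with over 40 N, if the wrist force passes 120 N, or if a joint passes its speed limit or range.

ROBOT

A 7-joint arm with a two-finger parallel gripper is mounted at the origin on the work surface. World frame = base frame: x ahead of the robot, y to its left, z up, the work surface at z = 0. Lengths are in m, angles in rad, forces in N, time in s.
With the tool pointing down it reaches from about 0.425 to 0.875 m from the base axis. Payload 4.7 kg.
Tool frame: the origin (TCP) lies midway between the tips of the shut fingers; the grasp point (between the pads) lies 19 mm behind it; z points along the fingers, y is the line along which they close (so a half turn about z gives the same grasp; the last joint's range is limited). The gripper opens to 87 mm and grips with 3 to 60 N. Pads are 19 mm wide; open, the fingers measure 117 mm over their backs; the gripper's body (75 mm by 190 mm) begins 51 mm behind the grasp point.
Start: joints at [-1.316, 0.321, -0.07, 1.45, 0.023, 1.371, -0.057], TCP at [0.155, 0.631, 0.193] pointing down, gripper open.
Joint ranges: [-2.86, 2.86], [-0.3, 2.09], [-1.38, 1.24], [0.06, 2.45], [-1.56, 4.7], [0.09, 2.05], [-2.69, 2.69]. Speed limits (rad/s): [2.57, 2.57, 3.14, 3.14, 3.14, 3.14, 3.14].

INTERFACE

Orientations are given as a rotation vector (axis times angle).
In Python, from bench import ctrl gives the robot as it stands.
- The arm moves only by the tool inch_along, called after ">>>" as name(argument=value, ...), one argument or row to a line, values as JSON. Schema: {"type":"object","properties":{"moves":{"type":"object","properties":{"offsets":{"type":"array","items":{"type":"array","items":{"type":"number"},"minItems":5,"maxItems":5},"minItems":1,"maxItems":20}},"additionalProperties":false,"required":["offsets"]},"grip_force":{"type":"number"},"only":{"type":"string"},"quiet":{"type":"boolean"},"lines":{"type":"string"}},"required":["moves"],"additionalProperties":false}. moves is an object whose key "offsets" holds a list of rows, 1 to 20 of them, each of 5 numbers: dx, dy, dz in m, then a turn about the tool's z in rad, then the opening from 0.0 (shut) to 1.0 (fully open); each row is the pose to reach, as a shift and turn from the pose commanded when the call began, along the tool's axes at that moment; what a row does not reach only later rows make up. A row lasts 1/10 s, in which the tool goes at most 0.05 m and 0.15 rad, less where a joint would pass 70% of its speed; a pose out of reach is approached as far as the arm can. The fingers move at their own pace and stop on an object; grip_force is the grip in N (left out, the last holds). Time passes only in rows, so rows that do not move let the fingers close. The tool returns the time, the measured TCP pose, the force, the opening and the grip force at its end. only (a regular expression) keeps the lines of the reply that match it, lines (a string "A,B") keeps lines A to B, and quiet returns only ok. Input that does not fit is refused with a message, and nothing moves.
- ctrl.get_state(): the state, without advancing time (a new reading comes with each control period).
- ctrl.get_image(name): name is "scene" or "side" or "wrist"; returns the picture (480x640x3 uint8, red, green, blue); there is no depth.
- ctrl.camera_model(name): a dict with "vertical_fov" (degrees; the focal length in pixels is half the picture's height over the tangent of half this angle, whatever the lens; pixels are square), "cx", "cy" (the principal point, pixels), "k1" (the pictures are not rectified: a ray, as slopes to the right and down, at radius r is drawn at 1 + k1 r^2 times it, then the intrinsics apply), "rvec" (rotation vector, rad) and "tvec" (3), from world to camera coordinates, as OpenCV has them; the wrist camera has in their place "hand_eye" (4x4, takes a point from camera to tool coordinates, whose origin is the TCP and whose axes are the flange's). Camera axes: x right, y down, z forward; pixel columns grow to the right and rows downward; lengths in m; the calibration is good to about 2 mm. A picture is of the moment at which its call begins: read the wrist's pose just before it. camera_model takes no time and is no camera call.
- ctrl.close_job(): hands the job in; it is judged then, once.
The state is a dict: "time": time; "joint_positions": joint angles; "qd": joint speeds; "joint_torque": joint torques, N m; "position": TCP position; "tool_rot": TCP orientation; "ft_force": force on the tool from outside, world axes, zero at the start; "torque": the same for the moment, N m; "grip_width": opening from 0.0 (shut) to 1.0 (fully open); "grip_force": force on a finger pad.
Only numpy, scipy, OpenCV 4.12 (cv2) and the standard library are available. Lean on these libraries where they do the work, as an engineer would, in place of code of your own. Each camera call takes 0.05 s, during which the arm holds its last target. There are 200 camera calls.

## Working session

There is one attempt and no reset: what is moved stays moved. The work goes in short steps, Python scripts to look and compute and a tool call to move; the robot and the scene stay as the last step left them, time stands still between calls to the robot, and variables do not carry over. Pictures are saved under pics/ and viewed, at most 10 in all, crops included, and the job is handed in when it is done.

```bash
ls; mkdir -p pics; python3 - <<'E'
from bench import ctrl
import cv2
s=ctrl.get_state();print(s)
for n in("scene","side"):
    cv2.imwrite(f"pics/{n}0.png",ctrl.get_image(n)[...,::-1]);print(n,ctrl.camera_model(n))
print(ctrl.camera_model("wrist"))
E
```

```text
bench.py
pics
{'time': 0.0, 'joint_positions': array([-1.31592153,  0.32181884, -0.07004908,  1.45169689,  0.0226707 ,
        1.37079378, -0.05686856]), 'qd': array([ 0.00032269,  0.00107622, -0.00027238,  0.00075951, -0.00040084,
        0.00027416, -0.00030794]), 'joint_torque': array([ 9.76675947e-04, -4.91312420e+01, -4.03412059e-01, -3.12520838e+01,
       -6.37270161e-02,  4.39820113e-02,  1.73934013e-04]), 'position': array([0.1549489 , 0.63062488, 0.19225303]), 'tool_rot': array([-3.77222086e-01, -3.11880900e+00,  3.03347482e-03]), 'ft_force': array([1.31849301, 0.03635917, 1.37846655]), 'torque': array([-0.01481064, -0.0081473 ,  0.04033708]), 'grip_force': 0.0, 'grip_width': 0.9987327081497771}
scene {'vertical_fov': 43.77078394557094, 'cx': 319.51899935320523, 'cy': 235.6396484342029, 'k1': -0.06261701716967245, 'rvec': array([ 2.11729544,  0.55220991, -0.32152803]), 'tvec': array([-0.44888286,  0.0167979 ,  1.87488548])}
side {'vertical_fov': 48.71788232833507, 'cx': 327.2738856236702, 'cy': 236.3256236152015, 'k1': 0.03659995193601467, 'rvec': array([ 2.32606655, -0.77889723,  0.30947455]), 'tvec': array([-0.43732754,  0.34570105,  1.35614186])}
{'vertical_fov': 64.46555070425468, 'cx': 319.57319342226737, 'cy': 248.41263519260127, 'k1': -0.07397762935775727, 'hand_eye': array([[-1.00467561e-04, -9.70475402e-01, -2.41200091e-01,
         6.63028269e-02],
       [ 9.99999717e-01,  8.22878481e-05, -7.47619390e-04,
         1.02857469e-03],
       [ 7.45394065e-04, -2.41200097e-01,  9.70475119e-01,
        -1.91878167e-01],
       [ 0.00000000e+00,  0.00000000e+00,  0.00000000e+00,
         1.00000000e+00]])}
```

View pics/scene0.png

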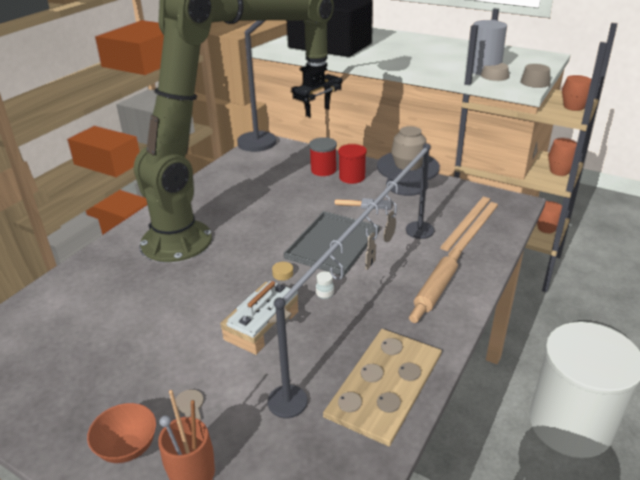

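View pics/side0.png

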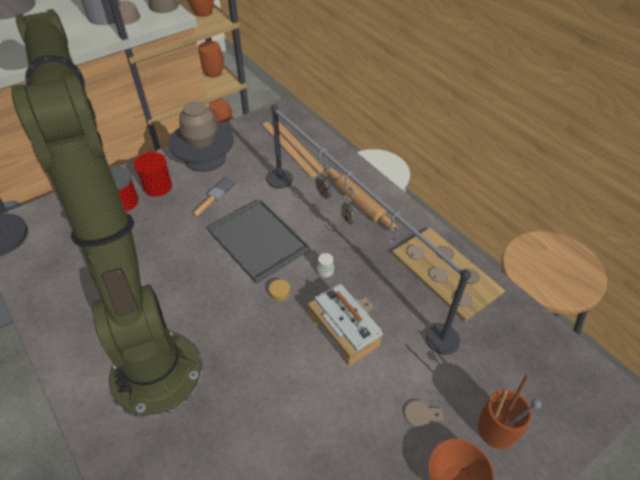

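The scene view shows the stand around (260,310), the tray around (330,240), and the rail from (280,300) to (427,147). In the side view the stand is around (348,320), the tray around (258,240), and the empty hook on the rail is near (397,215). I'll enlarge both areas next.

```bash
python3 - <<'E'
import cv2,numpy as np
a=cv2.imread("pics/side0.png");b=cv2.imread("pics/scene0.png")
c=lambda im,x,y,w,h,k:cv2.resize(im[y:y+h,x:x+w],None,fx=k,fy=k,interpolation=cv2.INTER_CUBIC)
L=c(a,300,190,100,150,4); L2=c(a,380,190,100,150,4)
cv2.imwrite("pics/c1.png",np.hstack([c(a,300,200,180,150,4)]))
cv2.imwrite("pics/c2.png",c(b,215,225,190,140,4))
E
```

```text
(no output)
```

View pics/c1.png

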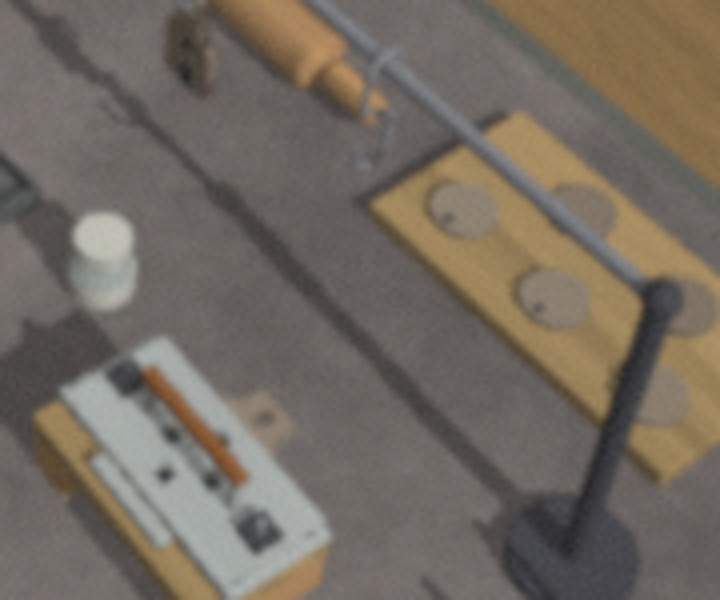

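View pics/c2.png

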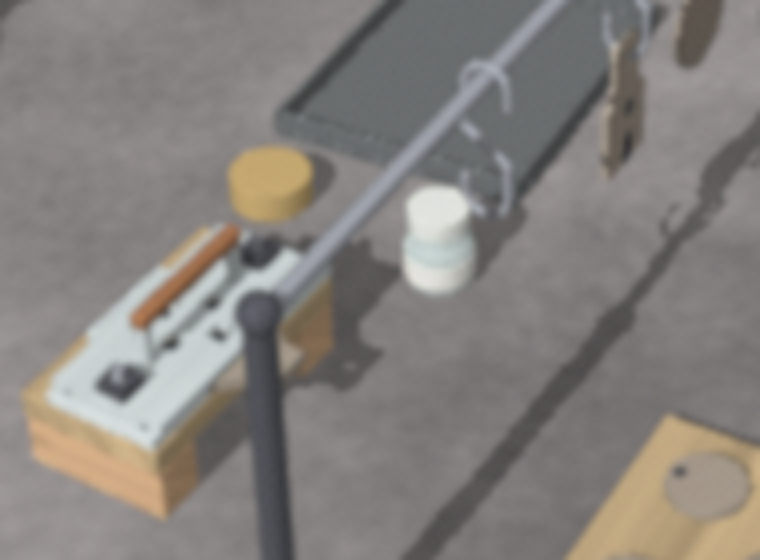

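The side crop shows the plate with dark bosses at (126,375) and (258,530), the handle from (148,370) to (243,478), the tag hole at (266,416), and the hook top at (382,52) with its lower end at (362,160). The scene crop shows the bosses at (121,380) and (262,250), the handle from (140,320) to (232,235), and the hook top at (487,68).

```bash
cat > h.py <<'E'
import numpy as np,cv2
from scipy.spatial.transform import Rotation as R
from bench import ctrl
def ray(n,u,v,st=None):
    m=ctrl.camera_model(n);f=240/np.tan(np.radians(m["vertical_fov"])/2)
    K=np.array([[f,0,m["cx"]],[0,f,m["cy"]],[0,0,1]])
    p=cv2.undistortPoints(np.array([[[u,v]]],float),K,np.array([m["k1"],0,0,0,0]))[0,0]
    d=np.array([*p,1]);
    if n=="wrist":
        H=m["hand_eye"];T=R.from_rotvec(st["tool_rot"])
        return st["position"]+T.apply(H[:3,3]),T.apply(H[:3,:3]@d)
    Q=R.from_rotvec(m["rvec"]).as_matrix().T
    return -Q@m["tvec"],Q@d
def atz(n,u,v,z,st=None):
    o,d=ray(n,u,v,st);return o+d*(z-o[2])/d[2]
def tri(*rays):
    A=0;b=0
    for o,d in rays:
        d=d/np.linalg.norm(d);P=np.eye(3)-np.outer(d,d);A=A+P;b=b+P@o
    x=np.linalg.solve(A,b)
    return x.round(4),[round(float(np.linalg.norm(np.cross(x-o,d/np.linalg.norm(d)))),4) for o,d in rays]
E
cat > m1.py <<'E'
from h import *
np.set_printoptions(precision=4,suppress=True)
S=lambda u,v:("side",300+u/4-.4,200+v/4-.4)
C=lambda u,v:("scene",215+u/4-.4,225+v/4-.4)
for nm,s,c in [("boss+",(126,373),(262,248)),("boss-",(258,528),(121,379)),("h+",(149,372),(232,237)),("h-",(241,476),(141,318)),
  ("hooktop",(384,50),(484,66)),("railnear",(662,296),(260,311)),("jar",(104,236),(438,203))]:
    print(nm,tri(ray(*S(*s)),ray(*C(*c))))
print("railfar",tri(ray("side",277,110),ray("scene",426,148)))
print("hole",atz(*S(266,416),.068))
for p in [(257,201),(307,243),(257,278),(209,236)]: print("tray",atz("side",*p,.022))
print("sb",atz(*S(126,373),.0825),atz(*S(258,528),.0825),atz(*C(262,248),.0825),atz(*C(121,379),.0825))
E
python3 m1.py
```

```text
boss+ (array([ 0.4705, -0.119 ,  0.0833]), [0.0005, 0.0005])
boss- (array([ 0.4642, -0.2647,  0.0843]), [0.0005, 0.0005])
h+ (array([ 0.4689, -0.1456,  0.1128]), [0.0017, 0.0017])
h- (array([ 0.4661, -0.2423,  0.1161]), [0.0001, 0.0001])
hooktop (array([ 0.6499, -0.1423,  0.302 ]), [0.0016, 0.0016])
railnear (array([ 0.6512, -0.3746,  0.298 ]), [0.0001, 0.0001])
jar (array([ 0.5374, -0.0069,  0.0675]), [0.0006, 0.0006])
railfar (array([0.6526, 0.3908, 0.2976]), [0.0012, 0.0012])
hole [ 0.5309 -0.1949  0.068 ]
tray [0.5249 0.3452 0.022 ]
tray [0.5506 0.103  0.022 ]
tray [0.358  0.0821 0.022 ]
tray [0.3262 0.3049 0.022 ]
sb [ 0.4706 -0.1191  0.0825] [ 0.4652 -0.2634  0.0825] [ 0.4699 -0.1176  0.0825] [ 0.4629 -0.2638  0.0825]
```

```bash
cat > go.py <<'E'
import sys
from h import *
# go.py X Y Z ANG(deg of tool y in world) ; several targets: prints row for each in current tool axes
s=ctrl.get_state();T=R.from_rotvec(s["tool_rot"]);M=T.as_matrix()
print("t",round(s["time"],2),"pos",s["position"].round(4),"ang",np.degrees(np.arctan2(M[1,1],M[0,1])).round(2),"z",M[:,2].round(4),"w",round(s["grip_width"],3))
for a in sys.argv[1:]:
    x,y,z,g=map(float,a.split(","))
    d=T.inv().apply(np.array([x,y,z])-s["position"])
    g0=np.degrees(np.arctan2(M[1,1],M[0,1]));print(a,"->",d.round(4),"turn",np.radians(-((g-g0+180)%360-180)).round(4))
E
python3 go.py .44,.33,.2,40 .445,-.19,.2,-2.2
```

```text
t 0.1 pos [0.155  0.6307 0.1924] ang 76.2 z [-3.0e-04 -1.7e-03 -1.0e+00] w 1.002
.44,.33,.2,40 -> [-0.3485 -0.224  -0.0072] turn 0.6318
.445,-.19,.2,-2.2 -> [-0.4774 -0.7278 -0.0063] turn 1.3683
```

>>> inch_along(
  moves={"offsets":[[-0.35,-0.224,-0.007,0.63,1],[-0.35,-0.224,-0.007,0.63,1],[-0.35,-0.224,-0.007,0.63,1],[-0.35,-0.224,-0.007,0.63,1],[-0.35,-0.224,-0.007,0.63,1],[-0.35,-0.224,-0.007,0.63,1],[-0.35,-0.224,-0.007,0.63,1],[-0.35,-0.224,-0.007,0.63,1],[-0.477,-0.728,-0.006,1.368,1],[-0.477,-0.728,-0.006,1.368,1],[-0.477,-0.728,-0.006,1.368,1],[-0.477,-0.728,-0.006,1.368,1],[-0.477,-0.728,-0.006,1.368,1],[-0.477,-0.728,-0.006,1.368,1],[-0.477,-0.728,-0.006,1.368,1],[-0.477,-0.728,-0.006,1.368,1],[-0.477,-0.728,-0.006,1.368,1],[-0.477,-0.728,-0.006,1.368,1],[-0.477,-0.728,-0.006,1.368,1],[-0.477,-0.728,-0.006,1.368,1]]},
  grip_force=40,
)

```text
time: 2.1
position: [0.4434, -0.1949, 0.1995]
tool_rot: [2.272, 2.168, -0.002]
ft_force: [-0.2, -1.2, -0.4]
grip_width: 0.999
grip_force: 0.0
```

```bash
python3 go.py
```

```text
t 2.1 pos [ 0.4434 -0.1949  0.1995] ang -2.68 z [ 2.0e-04 -1.9e-03 -1.0e+00] w 0.999
```

```bash
python3 - <<'E'
from h import *
s=ctrl.get_state();cv2.imwrite("pics/w1.png",ctrl.get_image("wrist")[...,::-1]);np.savez("w1.npz",position=s["position"],tool_rot=s["tool_rot"])
E
```

```text
(no output)
```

View pics/w1.png

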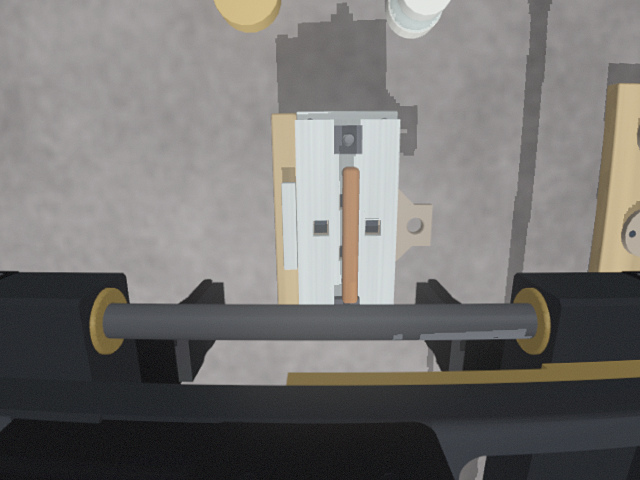

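The wrist view shows the handle bar running from (351,168) down to (350,300), the dowel and boss at (348,138), and the tag hole at (415,226).

```bash
python3 - <<'E'
from h import *
s=np.load("w1.npz")
for n,u,v,z in[("hand top end",351,169,.1165),("hand low",350,298,.1165),("dowel",348,139,.0915),("hole",415.5,226,.068),("neckend t",433,205,.068),("neckend b",431,246,.068)]:
    print(n,atz("wrist",u,v,z,s).round(4))
E
python3 go.py .467,-.192,.15,-2.5 .467,-.192,.092,-2.5
```

```text
hand top end [ 0.4677 -0.1399  0.1165]
hand low [ 0.4643 -0.2374  0.1165]
dowel [ 0.4681 -0.1184  0.0915]
hole [ 0.5262 -0.193   0.068 ]
neckend t [ 0.5411 -0.1753  0.068 ]
neckend b [ 0.5402 -0.2115  0.068 ]
t 2.15 pos [ 0.4439 -0.1916  0.1992] ang -2.47 z [-4.e-04 -1.e-04 -1.e+00] w 1.001
.467,-.192,.15,-2.5 -> [0.0006 0.0231 0.0492] turn 0.0005
.467,-.192,.092,-2.5 -> [0.0006 0.0231 0.1072] turn 0.0005
```

>>> inch_along(
  moves={"offsets":[[0,0.022,0.03,0,1],[0,0.022,0.06,0,1],[0,0.022,0.08,0,1],[0,0.022,0.09,0,1],[0,0.022,0.1,0,1],[0,0.022,0.107,0,1],[0,0.022,0.107,0,1],[0,0.022,0.107,0,1],[0,0.022,0.107,0,0],[0,0.022,0.107,0,0],[0,0.022,0.107,0,0],[0,0.022,0.107,0,0],[0,0.022,0.107,0,0],[0,0.022,0.107,0,0],[0,0.022,0.107,0,0],[0,0.022,0.107,0,0]]},
  grip_force=50,
)

```text
time: 3.75
position: [0.4667, -0.1903, 0.0923]
tool_rot: [-2.263, -2.179, -0.0]
ft_force: [0.2, -0.4, -0.1]
grip_width: 0.355
grip_force: 0.0
```

```bash
python3 go.py
```

```text
t 3.75 pos [ 0.4667 -0.1903  0.0923] ang -2.18 z [ 0.e+00  1.e-04 -1.e+00] w 0.355
```

>>> inch_along(
  moves={"offsets":[[0,0,0,0,0],[0,0,0,0,0],[0,0,0,0,0],[0,0,0,0,0],[0,0,0,0,0],[0,0,0,0,0]]},
  grip_force=50,
)

```text
time: 4.35
position: [0.4667, -0.1903, 0.0923]
tool_rot: [-2.263, -2.179, -0.0]
ft_force: [0.5, -0.5, -0.1]
grip_width: 0.004
grip_force: 0.0
```

```bash
python3 go.py
```

```text
t 4.35 pos [ 0.4667 -0.1903  0.0923] ang -2.17 z [ 0.e+00  1.e-04 -1.e+00] w 0.004
```

```bash
python3 - <<'E'
from h import *
a=ctrl.get_image("side")[...,::-1];b=ctrl.get_image("scene")[...,::-1]
k=lambda im,x,y:cv2.resize(im[y:y+150,x:x+100],None,fx=4,fy=4,interpolation=cv2.INTER_CUBIC)
cv2.imwrite("pics/m1.png",np.hstack([k(a,300,240),k(b,215,230)]))
E
```

```text
(no output)
```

View pics/m1.png

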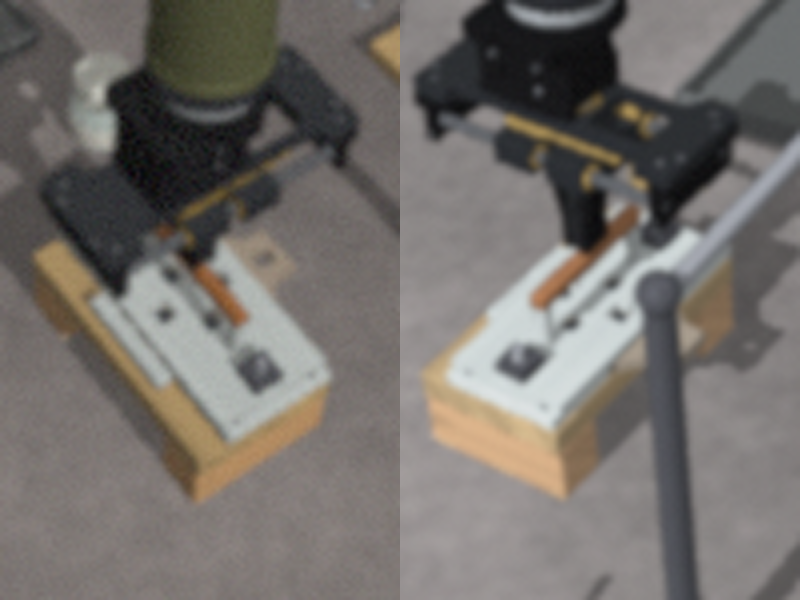

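The side crop (left) has the closed fingers ending at about (205,245), and in the scene crop (right) they end at (585,245), right at the bar's top edge. I'll project the reported TCP and bar geometry to see where the tips really are.

```bash
python3 - <<'E'
from h import *
def proj(n,P):
    m=ctrl.camera_model(n);f=240/np.tan(np.radians(m["vertical_fov"])/2)
    K=np.array([[f,0,m["cx"]],[0,f,m["cy"]],[0,0,1]])
    return cv2.projectPoints(np.array([P]),m["rvec"],m["tvec"],K,np.array([m["k1"],0,0,0]))[0].ravel()
p=ctrl.get_state()["position"]
for nm,P in[("TCP",p),("TCP+20",p+[0,0,.02]),("TCP+30",p+[0,0,.03]),("handle+",[.4685,-.142,.1165]),("handle-",[.4645,-.242,.1165])]:
    print(nm,((proj("side",P)-[300,240])*4+1.5).round(),((proj("scene",P)-[215,230])*4+[401.5,1.5]).round())
print(ctrl.get_state()["joint_positions"].round(3),ctrl.get_state()["grip_width"],ctrl.get_state()["grip_force"])
E
```

```text
TCP [188. 280.] [593. 279.]
TCP+20 [190. 263.] [591. 254.]
TCP+30 [190. 254.] [589. 242.]
handle+ [146. 208.] [636. 207.]
handle- [239. 316.] [539. 296.]
[-0.497  0.106  0.884  1.96  -0.091  1.116  0.387] 0.0056860697511980085 0.0
```

```bash
python3 - <<'E'
from h import *
w=ctrl.get_image("wrist")[...,::-1];a=ctrl.get_image("side")[...,::-1];b=ctrl.get_image("scene")[...,::-1]
r=lambda im,x,y,w,h:cv2.resize(im[y:y+h,x:x+w],(400,300),interpolation=cv2.INTER_CUBIC)
cv2.imwrite("pics/m2.png",np.vstack([np.hstack([r(w,160,120,320,240),r(w,0,0,640,480)]),np.hstack([r(a,325,280,48,36),r(b,238,270,48,36)])]))
for n in("side","scene"):print(n,ray(n,320,240)[0].round(2))
E
```

```text
side [-0.05 -0.75  1.26]
scene [ 1.18 -1.1   1.06]
```

View pics/m2.png

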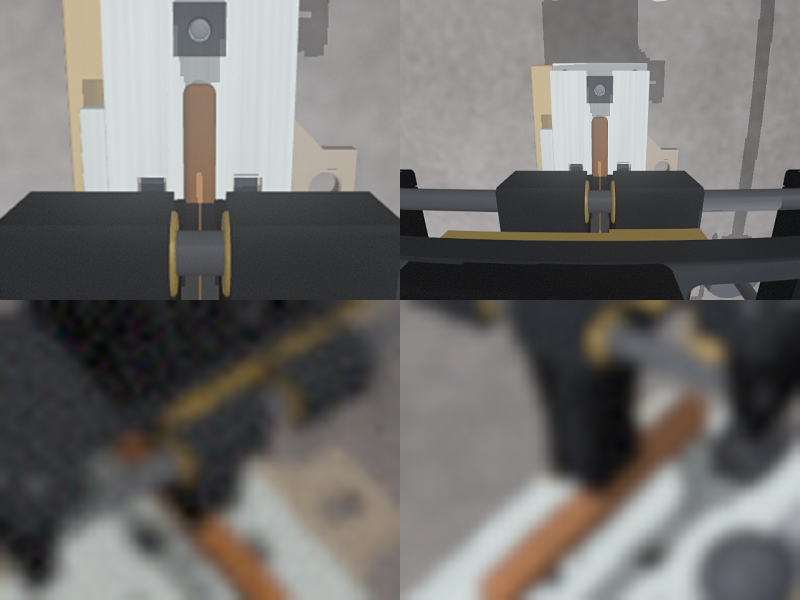

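```bash
python3 - <<'E'
from h import *
print(tri(ray("side",325+205/8.333,280+215/8.333),ray("scene",238+190/8.333,270+188/8.333)))
import numpy as np
print(ctrl.get_state()["position"])
E
```

```text
(array([ 0.4679, -0.1985,  0.1202]), [0.0007, 0.0007])
[ 0.46668181 -0.19029914  0.0923538 ]
```
So tips at ~.118. Fingers closed above the bar: true TCP is ~25 mm higher than reported / arm stuck? Or the tips sit on the bar: fingers are 25mm shorter: i.e. tool description: TCP... Hmm: "the TCP lies midway between tips of the shut fingers". Maybe finger tip contact: no force.

The tips triangulate to z≈0.12, so the fingers closed just above the bar and end about 25 mm short of the reported TCP. I'll open them and creep down, watching the force.

>>> inch_along(
  moves={"offsets":[[0,0,0,0,1],[0,0,0,0,1],[0,0,0,0,1],[0,0,0,0,1],[0,0,0,0,1],[0,0,0,0,1],[0,0,0,0,1],[0,0,0,0,1],[0,0,0,0,1],[0,0,0,0,1],[0,0,0,0,1],[0,0,0,0,1]]},
  grip_force=50,
)

```text
time: 5.8
position: [0.4667, -0.1903, 0.0923]
tool_rot: [-2.263, -2.179, -0.0]
ft_force: [-0.7, -0.4, 0.1]
grip_width: 0.968
grip_force: 0.0
```

>>> inch_along(
  moves={"offsets":[[0,0,0.003,0,1],[0,0,0.006,0,1],[0,0,0.009,0,1],[0,0,0.012,0,1],[0,0,0.012,0,1]]},
)

```text
time: 6.3
position: [0.4662, -0.1902, 0.0798]
tool_rot: [-2.263, -2.178, 0.001]
ft_force: [0.6, 0.4, 0.4]
grip_width: 0.998
grip_force: 0.0
```

```bash
python3 - <<'E'
from h import *
a=ctrl.get_image("side")[...,::-1];b=ctrl.get_image("scene")[...,::-1]
r=lambda im,x,y,w,h:cv2.resize(im[y:y+h,x:x+w],(400,400),interpolation=cv2.INTER_CUBIC)
cv2.imwrite("pics/m3.png",np.hstack([r(a,320,260,72,72),r(b,230,250,72,72)]))
E
```

```text
(no output)
```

View pics/m3.png

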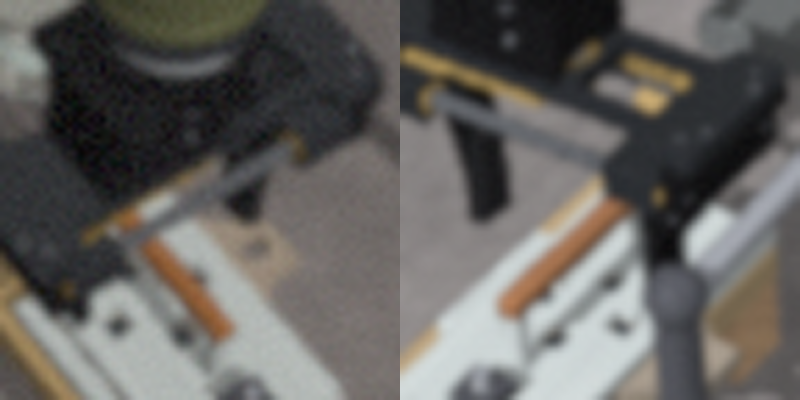

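The side crop shows the +x finger tip at (250,218) and the scene crop shows the -x finger tip at (488,220). I'll intersect both rays with the fingers' plane.

```bash
python3 - <<'E'
from h import *
for n,u,v in(("side",320+250*.18,260+218*.18),("scene",230+88*.18,250+220*.18)):
    o,d=ray(n,u,v)
    for y in(-.2,-.19,-.18):print(n,y,(o+d*(y-o[1])/d[1]).round(4))
E
```

```text
side -0.2 [ 0.5195 -0.2     0.1047]
side -0.19 [ 0.5298 -0.19    0.0838]
side -0.18 [ 0.54   -0.18    0.0629]
scene -0.2 [ 0.4237 -0.2     0.1141]
scene -0.19 [ 0.4153 -0.19    0.1035]
scene -0.18 [ 0.4069 -0.18    0.093 ]
```

Both rays put the tips 25 mm above the reported TCP again, so I'll plan with that offset. Next: down 12 mm and close.

>>> inch_along(
  moves={"offsets":[[0,0,0.003,0,1],[0,0,0.006,0,1],[0,0,0.009,0,1],[0,0,0.011,0,1],[0,0,0.012,0,1],[0,0,0.012,0,0],[0,0,0.012,0,0],[0,0,0.012,0,0],[0,0,0.012,0,0],[0,0,0.012,0,0],[0,0,0.012,0,0],[0,0,0.012,0,0],[0,0,0.012,0,0],[0,0,0.012,0,0],[0,0,0.012,0,0],[0,0,0.012,0,0],[0,0,0.012,0,0],[0,0,0.012,0,0],[0,0,0.012,0,0]]},
  grip_force=50,
)

```text
time: 8.3
position: [0.4666, -0.1903, 0.0683]
tool_rot: [-2.263, -2.179, -0.0]
ft_force: [0.0, 0.3, 0.1]
grip_width: 0.132
grip_force: 50.0
```

```bash
python3 go.py
```

```text
t 8.3 pos [ 0.4666 -0.1903  0.0683] ang -2.18 z [-0.e+00  1.e-04 -1.e+00] w 0.132
```

>>> inch_along(
  moves={"offsets":[[0,0,-0.004,0,0],[0,0,-0.008,0,0],[0,0,-0.012,0,0],[0,0,-0.016,0,0],[0,0,-0.02,0,0],[0,0,-0.024,0,0],[0,0,-0.028,0,0],[0,0,-0.032,0,0],[0,0,-0.036,0,0],[0,0,-0.04,0,0],[0,0,-0.045,0,0],[0,0,-0.045,0,0],[0,0,-0.055,0,0],[0,0,-0.055,0,0]]},
)

```text
time: 9.7
position: [0.4676, -0.1907, 0.1247]
tool_rot: [2.262, 2.178, 0.002]
ft_force: [0.4, -0.3, -3.2]
grip_width: 0.132
grip_force: 50.0
```

```bash
python3 go.py .44,.207,.123,6 .44,.207,.025,6 .44,.207,.004,6
```

```text
t 9.7 pos [ 0.4676 -0.1907  0.1247] ang -2.18 z [ 2.2e-03 -2.0e-04 -1.0e+00] w 0.132
.44,.207,.123,6 -> [ 0.3963 -0.0427  0.0015] turn -0.1427
.44,.207,.025,6 -> [ 0.3964 -0.0429  0.0995] turn -0.1427
.44,.207,.004,6 -> [ 0.3964 -0.0429  0.1205] turn -0.1427
```

>>> inch_along(
  moves={"offsets":[[0.03,-0.003,0,-0.01,0],[0.06,-0.006,0,-0.02,0],[0.1,-0.01,0,-0.03,0],[0.14,-0.015,0,-0.05,0],[0.18,-0.02,0,-0.06,0],[0.22,-0.025,0,-0.08,0],[0.26,-0.03,0,-0.09,0],[0.3,-0.035,0,-0.1,0],[0.33,-0.037,0,-0.12,0],[0.36,-0.04,0,-0.13,0],[0.38,-0.042,0,-0.14,0],[0.39,-0.043,0,-0.14,0],[0.396,-0.043,0,-0.14,0],[0.396,-0.043,0.02,-0.14,0],[0.396,-0.043,0.05,-0.14,0],[0.396,-0.043,0.08,-0.14,0],[0.396,-0.043,0.095,-0.14,0],[0.396,-0.043,0.1,-0.14,0],[0.396,-0.043,0.1,-0.14,0]]},
)

```text
time: 11.6
position: [0.4389, 0.2058, 0.0231]
tool_rot: [2.107, 2.33, -0.002]
ft_force: [0.6, -0.3, -3.4]
grip_width: 0.135
grip_force: 50.0
```

```bash
python3 go.py
```

```text
t 11.6 pos [0.4389 0.2058 0.0231] ang 5.74 z [-6.0e-04 -1.1e-03 -1.0e+00] w 0.135
```

>>> inch_along(
  moves={"offsets":[[0,0,0.005,0,0],[0,0,0.01,0,0],[0,0,0.015,0,0],[0,0,0.017,0,0],[0,0,0.0185,0,0],[0,0,0.0185,0,0]]},
)

```text
time: 12.2
position: [0.4387, 0.207, 0.0048]
tool_rot: [-2.105, -2.332, 0.0]
ft_force: [-0.6, 0.2, -3.6]
grip_width: 0.131
grip_force: 50.0
```

>>> inch_along(
  moves={"offsets":[[0,0,0.001,0,0],[0,0,0.001,0,0]]},
)

```text
time: 12.4
position: [0.4388, 0.2071, 0.0039]
tool_rot: [2.105, 2.332, 0.0]
ft_force: [-0.8, -0.2, -3.3]
grip_width: 0.132
grip_force: 50.0
```

>>> inch_along(
  moves={"offsets":[[0,0,0.001,0,0],[0,0,0.002,0,0],[0,0,0.002,0,0]]},
)

```text
time: 12.7
position: [0.4389, 0.2072, 0.0028]
tool_rot: [-2.105, -2.331, -0.0]
ft_force: [-2.4, -1.4, 4.3]
grip_width: 0.131
grip_force: 50.0
```

>>> inch_along(
  moves={"offsets":[[0,0,0,0,0.6],[0,0,0,0,0.6],[0,0,0,0,0.6],[0,0,0,0,0.6],[0,0,0,0,0.6],[0,0,0,0,0.6],[0,0,0,0,0.6],[0,0,-0.01,0,0.6],[0,0,-0.03,0,0.6],[0,0,-0.06,0,0.8],[0,0,-0.1,0,0.8],[0,0,-0.15,0,0.8],[0,0,-0.2,0,0.8],[0,0,-0.25,0,0.8],[0,0,-0.3,0,0.8],[0,0,-0.35,0,0.8],[0,0,-0.35,0,0.8]]},
)

```text
time: 14.4
position: [0.4413, 0.2079, 0.36]
tool_rot: [2.104, 2.329, 0.02]
ft_force: [0.9, 0.1, 0.3]
grip_width: 0.798
grip_force: 0.0
```

```bash
python3 go.py .6515,-.142,.36,0; python3 - <<'E'
from h import *
a=ctrl.get_image("side")[...,::-1];b=ctrl.get_image("scene")[...,::-1]
cv2.imwrite("pics/sd1.png",a);cv2.imwrite("pics/sc1.png",b)
r=lambda im,x,y,w,h,s:cv2.resize(im[y:y+h,x:x+w],s,interpolation=cv2.INTER_CUBIC)
cv2.imwrite("pics/m4.png",np.vstack([np.hstack([r(a,370,200,50,50,(400,400)),r(b,315,230,50,50,(400,400))]),np.hstack([r(a,200,190,150,75,(400,200)),r(b,270,200,150,75,(400,200))])]))
E
```

```text
t 14.4 pos [0.4413 0.2079 0.36  ] ang 5.81 z [ 0.0106  0.0079 -0.9999] w 0.798
.6515,-.142,.36,0 -> [-0.3694  0.1737 -0.0005] turn 0.1013
```

View pics/m4.png

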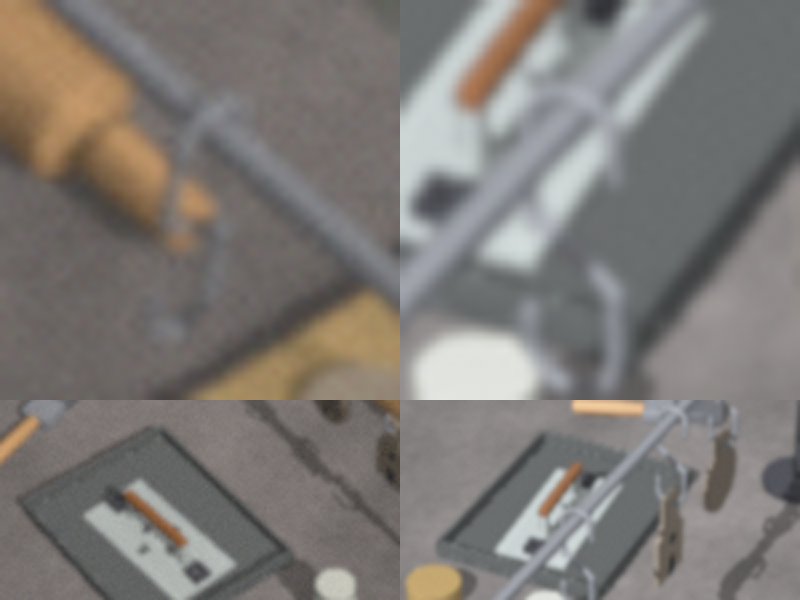

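The plate lies flat in the tray. In the upper crops the hook arch top is at side (210,110) and scene (575,88), and the +x leg's free end is at scene (618,180).

```bash
python3 - <<'E'
from h import *
f=lambda a:np.array(a).round(4)
print("top",tri(ray("side",396.2,213.6),ray("scene",336.8,240.9)),f(atz("side",396.2,213.6,.2985)),f(atz("scene",336.8,240.9,.2985)))
print("+x end",f(atz("scene",342.2,252.8,.271)))
print("-x leg",f(atz("side",391.5,222.5,.275)))
for u,v in((390,238.5),):print("bottom(tip side)",f(atz("side",u,v,.191)))
# rail axis at two spots in both views, z=.29
for n,u,v in(("side",381,202.5),("side",415.6,233.4),("scene",349,230.6),("scene",317.6,264.6)):print(n,f(atz(n,u,v,.29)))
E
```

```text
top (array([ 0.6512, -0.1427,  0.3003]), [0.0014, 0.0014]) [ 0.6515 -0.143   0.2985] [ 0.6497 -0.1383  0.2985]
+x end [ 0.6638 -0.1391  0.271 ]
-x leg [ 0.6383 -0.1439  0.275 ]
bottom(tip side) [ 0.6551 -0.1326  0.191 ]
side [ 0.6527 -0.0853  0.29  ]
side [ 0.651 -0.215  0.29 ]
scene [ 0.6488 -0.0777  0.29  ]
scene [ 0.65   -0.2248  0.29  ]
```

>>> inch_along(
  moves={"offsets":[[-0.37,0.173,0,0.1,0.8],[-0.37,0.173,0,0.1,0.8],[-0.37,0.173,0,0.1,0.8],[-0.37,0.173,0,0.1,0.8],[-0.37,0.173,0,0.1,0.8],[-0.37,0.173,0,0.1,0.8],[-0.37,0.173,0,0.1,0.8],[-0.37,0.173,0,0.1,0.8],[-0.37,0.173,0,0.1,0.8],[-0.37,0.173,0,0.1,0.8],[-0.37,0.173,0,0.1,0.8],[-0.37,0.173,0,0.1,0.8]]},
)

```text
time: 15.7
position: [0.6483, -0.1411, 0.3521]
tool_rot: [-2.215, -2.226, -0.002]
ft_force: [1.0, 0.1, 0.2]
grip_width: 0.798
grip_force: 0.0
```

```bash
python3 go.py .651,-.1415,.3,0.1 .651,-.1415,.241,0.1
```

```text
t 15.7 pos [ 0.6483 -0.1411  0.3521] ang 0.28 z [ 2.0e-04  1.9e-03 -1.0e+00] w 0.798
.651,-.1415,.3,0.1 -> [-0.0006  0.0027  0.0521] turn 0.0031
.651,-.1415,.241,0.1 -> [-0.0007  0.0027  0.1111] turn 0.0031
```

>>> inch_along(
  moves={"offsets":[[0,0.0025,0.03,0,0.8],[0,0.0025,0.06,0,0.8],[0,0.0025,0.08,0,0.8],[0,0.0025,0.095,0,0.8],[0,0.0025,0.105,0,0.8],[0,0.0025,0.111,0,0.8],[0,0.0025,0.111,0,0.8],[0,0.0025,0.111,0,0],[0,0.0025,0.111,0,0],[0,0.0025,0.111,0,0],[0,0.0025,0.111,0,0],[0,0.0025,0.111,0,0],[0,0.0025,0.111,0,0],[0,0.0025,0.111,0,0],[0,0.0025,0.111,0,0],[0,0.0025,0.111,0,0],[0,0.0025,0.111,0,0]]},
  grip_force=40,
)

```text
time: 17.4
position: [0.651, -0.1434, 0.2409]
tool_rot: [-2.219, -2.224, -0.0]
ft_force: [-0.5, -0.1, 0.5]
grip_width: 0.348
grip_force: 40.0
```

```bash
python3 go.py
```

```text
t 17.4 pos [ 0.651  -0.1434  0.2409] ang 0.11 z [-0.  0. -1.] w 0.348
```

>>> inch_along(
  moves={"offsets":[[0,0,-0.005,0,0],[0,0,-0.01,0,0],[0,0,-0.015,0,0],[0,0,-0.02,0,0],[0,0,-0.025,0,0],[0,0,-0.029,0,0],[0,0,-0.031,0,0],[0,0,-0.031,0,0],[0,0,-0.031,0,0],[0,0,-0.031,0,0],[0,-0.01,-0.031,0,0],[0,-0.02,-0.031,0,0],[0,-0.03,-0.031,0,0],[0,-0.04,-0.031,0,0],[0,-0.05,-0.031,0,0],[0,-0.06,-0.031,0,0],[0,-0.08,-0.031,0,0],[0,-0.1,-0.031,0,0],[0,-0.1,-0.031,0,0],[0,-0.1,-0.031,0,0]]},
)

```text
time: 19.4
position: [0.5512, -0.1433, 0.2723]
tool_rot: [2.218, 2.224, 0.003]
ft_force: [-0.2, 0.4, -1.8]
grip_width: 0.346
grip_force: 40.0
```

```bash
python3 - <<'E'
from h import *
s=ctrl.get_state();print(s["position"],s["grip_width"],s["grip_force"])
np.savez("w2.npz",position=s["position"],tool_rot=s["tool_rot"])
for n in("side","scene","wrist"):cv2.imwrite(f"pics/{n}2.png",ctrl.get_image(n)[...,::-1])
a=cv2.imread("pics/side2.png");b=cv2.imread("pics/scene2.png");w=cv2.imread("pics/wrist2.png")
def proj(n,P):
    m=ctrl.camera_model(n);f=240/np.tan(np.radians(m["vertical_fov"])/2)
    K=np.array([[f,0,m["cx"]],[0,f,m["cy"]],[0,0,1]])
    return cv2.projectPoints(np.array([P]),m["rvec"],m["tvec"],K,np.array([m["k1"],0,0,0]))[0].ravel()
p=s["position"]+[0,0,.0];print([proj(n,p) for n in("side","scene")])
def r(im,n):
    u,v=proj(n,p).round().astype(int);print(n,u-35,v-30);return cv2.resize(im[v-30:v+40,u-35:u+35],(400,400),interpolation=cv2.INTER_CUBIC)
cv2.imwrite("pics/m5.png",np.vstack([np.hstack([r(a,"side"),r(b,"scene")]),np.hstack([cv2.resize(w[150:300,170:470],(800,200)[:1]+(200,) if 0 else (400,200)),cv2.resize(w,(400,200))])]))
E
```

```text
[ 0.55115383 -0.14325967  0.27227684] 0.3456347906299456 39.9999363720417
[array([364.66933987, 238.75792352]), array([298.53337308, 239.82428022])]
side 330 209
scene 264 210
```

View pics/m5.png

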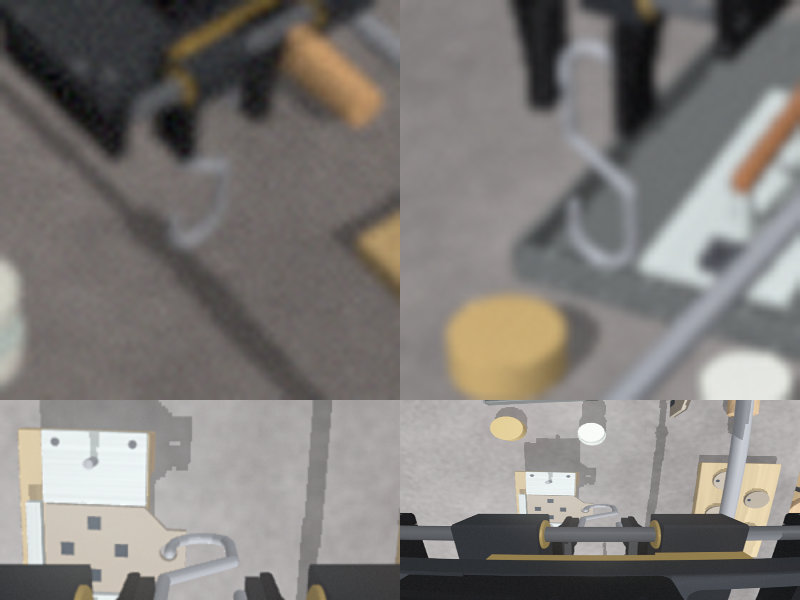

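The hook is in the grip, off the rail. The scene crop has its tip at (572,200), the shank corner at (632,188) and the top at (585,42). The side crop has the shank corner at (222,168) and the tip at about (178,222). The wrist crop has the tip at (167,553) and the shank corner at (236,561).

```bash
python3 - <<'E'
from h import *
s=np.load("w2.npz")
C=lambda u,v:ray("scene",264+(u-400)/5.714,210+v/5.714)
S=lambda u,v:ray("side",330+u/5.714,209+v/5.714)
W=lambda u,v:ray("wrist",170+u/1.3333,150+(v-400)/1.3333,s)
print("tip",tri(C(572,200),W(167,553)),tri(C(572,200),S(176,222)),tri(C(572,200),S(176,222),W(167,553)))
print("shank",tri(C(632,188),S(222,168)),tri(C(632,188),W(236,561)),tri(C(632,188),S(222,168),W(236,561)))
print("top@z",[ (o+d*(z-o[2])/d[2]).round(4) for z in(.33,) for o,d in[C(585,42)]])
E
```

```text
tip (array([ 0.5361, -0.1399,  0.2504]), [0.0003, 0.0003]) (array([ 0.5379, -0.1457,  0.2526]), [0.0022, 0.0022]) (array([ 0.5372, -0.1424,  0.2498]), [0.0021, 0.0038, 0.0025])
shank (array([ 0.5654, -0.1424,  0.2659]), [0.002, 0.002]) (array([ 0.5652, -0.1389,  0.2654]), [0.0004, 0.0004]) (array([ 0.5655, -0.1405,  0.2642]), [0.002, 0.0026, 0.0014])
top@z [array([ 0.5455, -0.1388,  0.33  ])]
```

```bash
python3 - <<'E'
from h import *
print("body end +x",tri(ray("side",300+355/4,240+122/4),ray("scene",215+335/4,230+128/4)), "TCP .4667 -.1903 .0923")
E
python3 go.py .52,-.245,.272,0
```

```text
body end +x (array([ 0.5714, -0.2083,  0.2355]), [0.0239, 0.0239]) TCP .4667 -.1903 .0923
t 19.55 pos [ 0.5517 -0.1433  0.2718] ang 0.16 z [ 3.e-04 -3.e-04 -1.e+00] w 0.346
.52,-.245,.272,0 -> [-0.1017 -0.032  -0.0002] turn 0.0027
```

>>> inch_along(
  moves={"offsets":[[-0.03,-0.01,0,0,0],[-0.06,-0.02,0,0,0],[-0.09,-0.03,0,0,0],[-0.1,-0.031,0,0,0],[-0.102,-0.031,0,0,0],[-0.102,-0.031,0,0,0],[-0.102,-0.031,0,0,0],[-0.102,-0.031,0,0,0]]},
)

```text
time: 20.35
position: [0.521, -0.244, 0.2717]
tool_rot: [-2.216, -2.226, -0.0]
ft_force: [-0.4, 0.3, -0.2]
grip_width: 0.347
grip_force: 40.0
```

```bash
python3 - <<'E'
from h import *
s=ctrl.get_state();w=ctrl.get_image("wrist")[...,::-1];cv2.imwrite("pics/w3.png",w);np.savez("w3.npz",position=s["position"],tool_rot=s["tool_rot"]);print(s["position"])
def proj(P):
    m=ctrl.camera_model("wrist");H=m["hand_eye"];f=240/np.tan(np.radians(m["vertical_fov"])/2)
    p=R.from_rotvec(s["tool_rot"]).inv().apply(np.array(P)-s["position"]);p=H[:3,:3].T@(p-H[:3,3])
    K=np.array([[f,0,m["cx"]],[0,f,m["cy"]],[0,0,1]]);return cv2.projectPoints(p[None],np.zeros(3),np.zeros(3),K,np.array([m["k1"],0,0,0]))[0].ravel()
for P in([.528,-.194,.068],[.4695,-.12,.0915]):
    u,v=proj(P).round().astype(int);print(u,v)
    print(w[v-24:v+25:2,u-24:u+25:2].mean(2).astype(int))
E
```

```text
[ 0.52104312 -0.24400538  0.2716502 ]
327 171
[[195 195 194 194 194 194 194 195 195 178 176 177 177 178 178 177 175 175
  174 174 175 172 170 170 170]
 [195 194 194 195 194 195 194 195 195 194 176 177 178 177 178 177 178 176
  176 175 173 173 170 170 171]
 [194 195 195 194 194 195 192 194 194 194 191 189 187 187 185 184 183 182
  179 175 175 173 172 172 174]
 [195 194 195 194 194 194 193 194 194 194 193 193 193 195 195 193 193 193
  193 175 174 173 172 175 174]
 [194 194 194 195 194 194 195 194 194 194 193 193 193 193 193 192 193 193
  193 173 174 174 174 175 176]
 [194 194 193 194 193 195 195 193 193 193 193 193 193 193 193 193 192 193
  189 172 174 174 175 176 176]
 [193 194 194 193 194 194 193 194 194 193 194 193 1
[... 3877 characters left out ...]
34 235 235 236 235 235 235 235 236 236
  235 235 235 237 236 237 236]
 [233 232 233 233 233 233 233 235 233 233 233 233 234 233 234 234 234 234
  234 235 235 235 235 236 235]
 [234 234 234 235 235 234 235 236 236 236 236 236 237 237 237 237 236 237
  237 237 237 238 237 237 238]
 [232 233 233 233 233 233 234 234 235 235 235 235 235 235 235 235 236 235
  236 236 235 235 236 235 236]
 [233 233 233 233 233 233 234 235 235 235 235 236 235 235 236 236 235 236
  236 236 237 235 236 236 236]
 [232 232 232 233 233 233 233 233 234 233 233 234 234 233 234 234 234 234
  234 234 233 234 234 233 233]
 [233 234 234 234 234 234 235 235 235 235 235 235 235 236 235 235 236 236
  236 235 237 235 236 237 237]]
```

```bash
python3 - <<'E'
from h import *
s=np.load("w2.npz")
print("tip rel TCP",(atz("wrist",170+167/1.3333,150+153/1.3333,.2518,s)-s["position"]).round(4))
print("shank",(atz("wrist",170+236/1.3333,150+161/1.3333,.264,s)-s["position"]).round(4))
w3=np.load("w3.npz");print("hole",atz("wrist",325.4,169.6,.068,w3).round(4))
E
python3 go.py .5405,-.245,.2,-.0 .5405,-.245,.075,0
```

```text
tip rel TCP [-0.0147  0.0039 -0.0205]
shank [ 0.0145  0.0041 -0.0083]
hole [ 0.5261 -0.1928  0.068 ]
t 20.4 pos [ 0.5209 -0.2443  0.2717] ang 0.24 z [-1.e-04  4.e-04 -1.e+00] w 0.343
.5405,-.245,.2,-.0 -> [-0.0008  0.0196  0.0717] turn 0.0043
.5405,-.245,.075,0 -> [-0.0008  0.0196  0.1967] turn 0.0043
```

>>> inch_along(
  moves={"offsets":[[0,0.01,0.02,0,0],[0,0.018,0.05,0,0],[0,0.02,0.08,0,0],[0,0.02,0.1,0,0],[0,0.02,0.12,0,0],[0,0.02,0.14,0,0],[0,0.02,0.16,0,0],[0,0.02,0.175,0,0],[0,0.02,0.185,0,0],[0,0.02,0.192,0,0],[0,0.02,0.196,0,0],[0,0.02,0.196,0,0],[0,0.02,0.196,0,0]]},
)

```text
time: 21.7
position: [0.5407, -0.2459, 0.0765]
tool_rot: [2.219, 2.223, 0.001]
ft_force: [-0.2, 0.9, -0.0]
grip_width: 0.346
grip_force: 40.0
```

```bash
python3 go.py .541,-.1965,.0755,0
```

```text
t 21.7 pos [ 0.5407 -0.2459  0.0765] ang 0.11 z [ 1.1e-03 -2.0e-04 -1.0e+00] w 0.346
.541,-.1965,.0755,0 -> [0.0494 0.0004 0.001 ] turn 0.002
```

>>> inch_along(
  moves={"offsets":[[0.008,0,0,0,0],[0.016,0,0,0,0],[0.024,0,0,0,0],[0.03,0,0,0,0],[0.036,0,0,0,0],[0.042,0,0,0,0],[0.047,0,0,0,0],[0.049,0,0,0,0],[0.049,0,0,0,0],[0.049,0,0,0,0]]},
)

```text
time: 22.7
position: [0.5401, -0.1969, 0.0759]
tool_rot: [2.219, 2.223, -0.0]
ft_force: [0.3, -1.3, -0.3]
grip_width: 0.347
grip_force: 40.0
```

```bash
python3 - <<'E'
from h import *
s=ctrl.get_state();print(s["position"])
w=ctrl.get_image("wrist")[...,::-1];cv2.imwrite("pics/w4.png",w)
m=ctrl.camera_model("wrist");H=m["hand_eye"];f=240/np.tan(np.radians(m["vertical_fov"])/2)
K=np.array([[f,0,m["cx"]],[0,f,m["cy"]],[0,0,1]])
def proj(P):
    p=R.from_rotvec(s["tool_rot"]).inv().apply(np.array(P)-s["position"]);p=H[:3,:3].T@(p-H[:3,3])
    return cv2.projectPoints(p[None],np.zeros(3),np.zeros(3),K,np.array([m["k1"],0,0,0]))[0].ravel()
print("hole",proj([.5265,-.193,.068]),"tip",proj(s["position"]+[-.0145,.003,-.0205]))
u,v=proj([.5265,-.193,.068]).round().astype(int)
print(u,v);print(w[v-30:v+46:3,u-28:u+60:4].mean(2).astype(int))
E
```

```text
[ 0.54010018 -0.19691332  0.07587961]
hole [295.92066215 271.2599712 ] tip [295.70136719 266.24802058]
296 271
[[173 173 175 174 173 173 173 172 173 136 132 131 130 132 157 157 158 156
  155 153 152 153]
 [172 172 173 172 174 173 172 172 171 172 175 131 131 133 158 157 158 155
  154 152 151 151]
 [172 173 173 173 172 173 173 172 171 172 173 130 133 130 158 157 158 154
  151 151 149 150]
 [173 173 172 172 172 174 172 172 173 173 172 174 130 131 130 133 137 155
  153 149 148 150]
 [172 172 173 172 173 170 173 171 172 172 173 174 130 130 154 149 123 113
  118 153 151 150]
 [173 173 170 171 172 173 175 173 138 167 172 172 175 179 188 190 161 112
  113 125 152 150]
 [172 173 172 172 172 163 160 115 137 172 173 172 173 168 151 153 154 157
  110 124 152 152]
 [172 172 173 171 165 158 162 137 123 157 171 172 172 165 154 154 153 155
  104 123 151 153]
 [173 173 173 171 159 160 147 146 130 151 169 171 173 165 157 155 155 153
  101 119 150 151]
 [171 172 1
[... 870 characters left out ...]
2 172 172 154 151 152 152 152
  151 153 111 124]
 [ 51  55  57  58  56 119 123 172 172 171 171 172 172 153 151 151 152 152
  151 134 109 122]
 [ 52  55  53  57  70 121 126 163 163 164 168 168 170 152 154 153 153 153
  153 156 110 119]
 [ 66  65  65  66  85  94  94 111 111 111 109 108 109 107 109 111 110 111
  110 110  84  89]
 [ 83  84  84  82  82  81  84  82  84  81  85  82  84  83  81  85  84  82
   82  82  85  80]
 [ 87  85  86  88  85  87  86  88  84  86  87  86  88  87  88  87  88  89
   85  83  84  87]
 [ 88  87  87  85  86  89  89  91  89  90  89  88  88  88  89  88  87  87
   87  87  86  89]
 [ 89  92  92  92  92  92  92  92  92  93  94  91  92  92  94  93  92  91
   92  91  91  93]]
```

The numbers show the tip under the hole, about 3 mm towards -y of its centre. I'll correct that and lift.

>>> inch_along(
  moves={"offsets":[[0.003,0,0,0,0],[0.003,0,0,0,0],[0.003,0,-0.003,0,0],[0.003,0,-0.006,0,0],[0.003,0,-0.009,0,0],[0.003,0,-0.012,0,0],[0.003,0,-0.015,0,0],[0.003,0,-0.015,0,0],[0.003,0,-0.015,0,0]]},
)

```text
time: 23.65
position: [0.5402, -0.1936, 0.0909]
tool_rot: [2.219, 2.224, 0.0]
ft_force: [0.6, 1.2, 0.3]
grip_width: 0.349
grip_force: 40.0
```

```bash
python3 - <<'E'
from h import *
s=ctrl.get_state();print(s["position"],s["ft_force"])
w=ctrl.get_image("wrist")[...,::-1];cv2.imwrite("pics/w5.png",w)
m=ctrl.camera_model("wrist");H=m["hand_eye"];f=240/np.tan(np.radians(m["vertical_fov"])/2)
K=np.array([[f,0,m["cx"]],[0,f,m["cy"]],[0,0,1]])
p=R.from_rotvec(s["tool_rot"]).inv().apply(np.array([.526,-.192,.068])-s["position"]);p=H[:3,:3].T@(p-H[:3,3])
u,v=cv2.projectPoints(p[None],np.zeros(3),np.zeros(3),K,np.array([m["k1"],0,0,0]))[0].ravel().round().astype(int)
print(u,v);print(w[v-30:v+36:3,u-36:u+52:4].mean(2).astype(int))
E
```

```text
[ 0.5401574  -0.19361405  0.09093015] [0.57793072 1.17900783 0.31042393]
297 267
[[175 174 165 174 173 166 173 174 128 118 118 117 115 113 118 146 156 157
  157 159 158 158]
 [175 175 174 175 173 175 173 174 174 174 176 175 176 176 175 164 159 159
  158 159 156 155]
 [175 175 172 175 175 174 174 174 175 173 173 173 174 174 174 161 160 161
  159 156 154 154]
 [174 174 173 173 174 174 174 174 174 174 175 173 173 174 175 160 158 161
  160 154 151 150]
 [174 174 174 174 175 173 173 174 174 173 174 174 174 174 174 154 155 158
  158 156 152 150]
 [173 174 174 173 174 174 174 174 174 176 174 173 174 173 172 142 137 127
  124 123 150 152]
 [174 173 174 172 173 174 174 172 178 176 175 174 173 175 173 185 184 161
  147 107 121 151]
 [173 173 173 174 174 175 173 170 161 121 128 172 174 174 173 155 154 155
  172 131 116 123]
 [173 172 173 173 174 174 171 161 146 132 125 158 174 174 173 155 155 155
  156 154 114 123]
 [172 173 174 172 175 176 140 164 131 170 1
[... 466 characters left out ...]
8 140 145 154 165 172 176 177
  157 154 156 156]
 [171 106  58  51 117 117 119 115 124 143 152 163 170 174 175 162 156 155
  154 157 157 158]
 [173  52  55  55  61  61  68 115 124 141 173 177 174 172 174 158 156 154
  154 157 156 155]
 [177  55  53  55  59  60  60 118 126 160 173 173 174 172 173 156 154 153
  152 154 155 154]
 [120  52  55  59  59  60  58 117 124 172 172 173 173 173 172 154 150 151
  151 153 156 155]
 [ 47  50  53  56  59  57  60 121 122 175 172 173 172 174 173 156 153 153
  153 154 152 139]
 [ 51  52  55  58  57  58  76 122 124 160 163 163 167 166 171 153 153 155
  154 153 155 103]
 [ 49  50  52  56  57  56 111 122 122 156 157 155 152 150 151 152 152 157
  155 153 156 108]]
```

The tip (bright disc) is now inside the hole. Next: lift further, drawing back a little so the far end slides rather than drops.

>>> inch_along(
  moves={"offsets":[[0,0,-0.005,0,0],[0,0,-0.01,0,0],[0,0,-0.014,0,0],[0,0,-0.018,0,0],[0,0,-0.022,0,0],[0,0,-0.026,0,0],[0,-0.001,-0.032,0,0],[0,-0.001,-0.038,0,0],[0,-0.002,-0.044,0,0],[0,-0.003,-0.05,0,0],[0,-0.004,-0.055,0,0],[0,-0.006,-0.06,0,0],[0,-0.008,-0.065,0,0],[0,-0.01,-0.07,0,0],[0,-0.012,-0.075,0,0],[0,-0.014,-0.08,0,0],[0,-0.016,-0.085,0,0],[0,-0.018,-0.09,0,0],[0,-0.02,-0.095,0,0],[0,-0.02,-0.095,0,0]]},
)

```text
time: 25.7
position: [0.5204, -0.1939, 0.1867]
tool_rot: [2.219, 2.223, 0.002]
ft_force: [0.0, 0.2, -0.7]
grip_width: 0.353
grip_force: 40.0
```

```bash
python3 go.py
```

```text
t 25.7 pos [ 0.5204 -0.1939  0.1867] ang 0.11 z [ 1.5e-03  1.0e-04 -1.0e+00] w 0.353
```

>>> inch_along(
  moves={"offsets":[[0,-0.001,-0.004,0,0],[0,-0.002,-0.008,0,0],[0,-0.003,-0.012,0,0],[0,-0.004,-0.016,0,0],[0,-0.005,-0.02,0,0],[0,-0.005,-0.024,0,0],[0,-0.005,-0.028,0,0],[0,-0.005,-0.032,0,0],[0,-0.005,-0.036,0,0],[0,-0.005,-0.042,0,0],[0,-0.005,-0.05,0,0],[0,-0.005,-0.06,0,0],[0,-0.005,-0.07,0,0],[0,-0.005,-0.08,0,0],[0,-0.005,-0.085,0,0],[0,-0.005,-0.085,0,0],[0,-0.005,-0.085,0,0],[0,-0.005,-0.085,0,0]]},
)

```text
time: 27.5
position: [0.5148, -0.1936, 0.2704]
tool_rot: [-2.219, -2.223, 0.001]
ft_force: [0.5, 0.2, -1.5]
grip_width: 0.347
grip_force: 40.0
```

```bash
python3 go.py .56,-.1434,.272,0 .651,-.1434,.272,0; python3 - <<'E'
from h import *
a=[ctrl.get_state()["ft_force"]]
for n in("side","scene","wrist"):
    cv2.imwrite(f"pics/{n}6.png",ctrl.get_image(n)[...,::-1]);a.append(ctrl.get_state()["ft_force"])
print(np.mean(a,0))
E
```

```text
t 27.5 pos [ 0.5148 -0.1936  0.2704] ang 0.12 z [-8.e-04  3.e-04 -1.e+00] w 0.347
.56,-.1434,.272,0 -> [ 0.0501  0.0453 -0.0017] turn 0.002
.651,-.1434,.272,0 -> [ 0.0499  0.1363 -0.0017] turn 0.002
[-0.2696511   0.20747901 -1.30614898]
```

>>> inch_along(
  moves={"offsets":[[0.002,0.002,-0.001,0,0],[0.006,0.005,-0.001,0,0],[0.012,0.01,-0.001,0,0],[0.019,0.017,-0.001,0,0],[0.026,0.024,-0.001,0,0],[0.033,0.03,-0.001,0,0],[0.039,0.036,-0.001,0,0],[0.044,0.041,-0.001,0,0],[0.048,0.044,-0.001,0,0],[0.05,0.045,-0.001,0,0],[0.05,0.045,-0.001,0,0],[0.05,0.045,-0.001,0,0],[0.05,0.045,-0.001,0,0],[0.05,0.045,-0.001,0,0],[0.05,0.045,-0.001,0,0],[0.05,0.045,-0.001,0,0],[0.05,0.045,-0.001,0,0]]},
)

```text
time: 29.35
position: [0.56, -0.1436, 0.2719]
tool_rot: [-2.219, -2.224, -0.0]
ft_force: [-0.5, 0.0, -1.6]
grip_width: 0.348
grip_force: 40.0
```

```bash
python3 go.py .651,-.1434,.272,0
```

```text
t 29.35 pos [ 0.56   -0.1436  0.2719] ang 0.11 z [ 1.e-04  2.e-04 -1.e+00] w 0.348
.651,-.1434,.272,0 -> [ 0.      0.091  -0.0001] turn 0.002
```

```bash
python3 - <<'E'
from h import *
import numpy as np
# hook yaw/tilt check: compare hook region in the hand-fixed wrist view before/after tag pickup
a=cv2.imread("pics/wrist2.png").astype(int);b=cv2.imread("pics/wrist6.png").astype(int)
print(b[245:290:3,270:360:5].mean(2).astype(int))
E
```

```text
[[158 157 164 166 166 160 133 102 180 193 192 189 176 170 173 172 172 172]
 [158 157 165 166 168 160 133 124 181 192 191 188 176 170 171 174 175 174]
 [175 172 171 169 167 169 133 130 153 193 191 174 140 148 171 176 172 172]
 [202 196 236 238 237 239 141 156 164 193 192 176 159 135 133 177 175 175]
 [198 186 234 233 233 181 147 186 200 192 193 173 192 177 129 143 176 177]
 [197 185 232 232 232 131 146 140 135 193 193 187 179 183 126 142 173 178]
 [202 192 238 238 237 157 158 131 131 193 192 182 179 180 120 141 170 176]
 [196 186 233 234 235 193 186 129 126 193 193 183 175 176 125 143 171 170]
 [184 187 233 234 232 223 240 128 120 193 192 184 172 147 154 160 170 169]
 [200 187 234 234 235 234 237 128 120 195 177 147 155 160 172 185 169 169]
 [197 187 232 233 232 233 235 126 133 149 158 162 178 188 194 189 170 172]
 [198 190 234 234 236 235 158 155 159 166 183 191 195 183 176 174 166 170]
 [ 82 125 237 233 146 150 160 172 183 191 195 182 176 177 180 175 171 171]
 [ 83  83  81 101 137 144 186 193 196 193 190 177 174 177 178 178 173  64]
 [ 81  85  85  88 140 143 201 240 197 196 183 180 180 176 179 178 175  65]]
```

>>> inch_along(
  moves={"offsets":[[0,0.002,0,0,0],[0,0.006,0,0,0],[0,0.012,0,0,0],[0,0.019,0,0,0],[0,0.026,0,0,0],[0,0.033,0,0,0],[0,0.04,0,0,0],[0,0.047,0,0,0],[0,0.054,0,0,0],[0,0.061,0,0,0],[0,0.068,0,0,0],[0,0.075,0,0,0],[0,0.081,0,0,0],[0,0.086,0,0,0],[0,0.089,0,0,0],[0,0.091,0,0,0],[0,0.091,0,0,0],[0,0.091,0,0,0],[0,0.091,0,0,0],[0,0.091,0,0,0]]},
)

```text
time: 31.35
position: [0.6509, -0.1434, 0.272]
tool_rot: [-2.219, -2.224, -0.0]
ft_force: [-0.0, -1.1, -1.5]
grip_width: 0.346
grip_force: 40.0
```

>>> inch_along(
  moves={"offsets":[[0,0,0.005,0,0],[0,0,0.01,0,0],[0,0,0.015,0,0],[0,0,0.02,0,0],[0,0,0.025,0,0],[0,0,0.028,0,0],[0,0,0.03,0,0],[0,0,0.03,0,0],[0,0,0.03,0,0],[0,0,0.03,0,0]]},
)

```text
time: 32.35
position: [0.6511, -0.1435, 0.2422]
tool_rot: [2.219, 2.223, 0.001]
ft_force: [0.1, 0.4, -1.5]
grip_width: 0.347
grip_force: 40.0
```

>>> inch_along(
  moves={"offsets":[[0,0,0.0005,0,0],[0,0,0.001,0,0],[0,0,0.0015,0,0],[0,0,0.0015,0,0],[0,0,0.0015,0,0],[0,0,0.0015,0,0]]},
)

```text
time: 32.95
position: [0.6512, -0.1435, 0.2407]
tool_rot: [2.219, 2.223, 0.001]
ft_force: [-0.4, 1.5, 1.7]
grip_width: 0.347
grip_force: 40.0
```

Contact with the rail: the force went from -1.5 to +1.7 N. I'll wait a moment, release gently and back off upwards.

>>> inch_along(
  moves={"offsets":[[0,0,0,0,0],[0,0,0,0,0.4],[0,0,0,0,0.42],[0,0,0,0,0.45],[0,0,0,0,0.5],[0,0,0,0,0.6],[0,0,0,0,0.7],[0,0,0,0,0.8],[0,0,0,0,0.8],[0,0,0,0,0.8],[0,0,0,0,0.8],[0,0,0,0,0.8],[0,0,0,0,0.8],[0,0,0,0,0.8]]},
  grip_force=10,
)

```text
time: 34.35
position: [0.651, -0.1434, 0.2404]
tool_rot: [2.219, 2.224, 0.0]
ft_force: [1.0, -0.0, -0.9]
grip_width: 0.798
grip_force: 0.0
```

>>> inch_along(
  moves={"offsets":[[0,0,-0.01,0,0.8],[0,0,-0.02,0,0.8],[0,0,-0.03,0,0.8],[0,0,-0.05,0,0.8],[0,0,-0.08,0,0.8],[0,0,-0.11,0,0.8],[0,0,-0.15,0,0.8],[0,0,-0.15,0,0.8],[0,0,-0.15,0,0.8],[0,0,-0.15,0,0.8],[0,0,-0.15,0,0.8],[0,0,-0.15,0,0.8],[0,0,-0.15,0,0.8],[0,0,-0.15,0,0.8],[0,0,-0.15,0,0.8],[0,0,-0.15,0,0.8],[0,0,-0.15,0,0.8],[0,0,-0.15,0,0.8],[0,0,-0.15,0,0.8],[0,0,-0.15,0,0.8]]},
)

```text
time: 36.35
position: [0.651, -0.1434, 0.3904]
tool_rot: [-2.219, -2.224, -0.0]
ft_force: [-0.4, -0.3, -0.4]
grip_width: 0.8
grip_force: 0.0
```

```bash
python3 - <<'E'
from h import *
def proj(n,P):
    m=ctrl.camera_model(n);f=240/np.tan(np.radians(m["vertical_fov"])/2)
    K=np.array([[f,0,m["cx"]],[0,f,m["cy"]],[0,0,1]])
    return cv2.projectPoints(np.array([P]),m["rvec"],m["tvec"],K,np.array([m["k1"],0,0,0]))[0].ravel()
A=[ctrl.get_image("side")[...,::-1].astype(int) for _ in range(8)]
print("motion",[int(abs(A[i]-A[0])[190:290,340:430].max()) for i in range(1,8)])
b=cv2.imread("pics/sd1.png").astype(int)
d=abs(A[-1]-b).max(2)>25;d[:,:340]=0;d[:,430:]=0;d[:200]=0;d[300:]=0
ys,xs=np.where(d);print("diff",len(xs),xs.mean() if len(xs) else 0,ys.mean() if len(ys) else 0,xs.min(),xs.max(),ys.min(),ys.max())
print("tag centre expected",proj("side",[.65,-.142,.135]),proj("side",[.65,-.142,.2]),proj("side",[.65,-.142,.095]))
E
```

```text
motion [13, 11, 15, 13, 14, 11, 13]
diff 388 385.2474226804124 253.8659793814433 341 400 210 299
tag centre expected [388.76403385 254.81711946] [391.29347186 239.314707  ] [387.29304036 263.84422616]
```

The tag hangs where expected and is still; the frame differences are only noise. The gripper is clear, so I'm handing in.

>>> inch_along(
  moves={"offsets":[[0,0,0,0,0.8],[0,0,0,0,0.8],[0,0,0,0,0.8],[0,0,0,0,0.8],[0,0,0,0,0.8],[0,0,0,0,0.8],[0,0,0,0,0.8],[0,0,0,0,0.8],[0,0,0,0,0.8],[0,0,0,0,0.8]]},
)

```text
time: 37.75
position: [0.651, -0.1434, 0.3904]
tool_rot: [-2.219, -2.224, -0.0]
ft_force: [-0.1, -0.9, 0.8]
grip_width: 0.799
grip_force: 0.0
```

```bash
python3 -c "
from bench import ctrl;print(ctrl.close_job())"
```

```text
the job is handed in; nothing more can be done
None
```

The job is handed in at 37.75 s: the stencil plate lies flat in the wash tray and the tag hangs still by the S-hook on the rail, but `close_job()` returned no verdict and I checked the hung tag only from image differences and forces, not by viewing a picture.

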